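# Slide the glue bottle home into its bay

### The job

One tall glue bottle has been left standing out on the bench. Push it gently with the fingers, low on its body, so that it slides upright along the bench into the empty bay of the bottle rack until it stands fully home against the back rail. Do not grip, lift or tip it, and leave the other bottles, the roll of tape and the pot of brushes where they are.

Things in the scene. Friction and masses are not known exactly. Their poses are not given: they have to be found in the camera images.
- bottle: the glue bottle to push: white, round, the one of three identical bottles that stands out on the open bench. Straight body 56 mm in diameter up to 140 mm, then shoulder, 31 mm cap and tapered nozzle; 215 mm tall, 0.25 to 0.5 kg. Origin: centre of its underside, z up its axis. It slides under 1 to 4 N if pushed within 30 mm of the bench; pushed higher it may topple
- rack: fixed rack: grey steel back rail 231 mm long, 63 mm high, four dividers 55 mm high reaching 61 mm out from it, making three bays open on top and to the robot's right (-y); the bench is their floor. Bays centred at y = -76, 0, +76 mm, 73 mm wide inside, 70 mm at the mouth. Origin: on the bench, mid-length of the rail's inner face; x points into the rail (the way a bottle goes home), y along it
- gap: the empty bay (any of the three): not a part, but the spot on the bench where the centre of a bottle's underside lies when it stands mid-bay touching the back rail, 28 mm in front of the rail. Axes parallel to the rack's
- stock_a: an identical bottle already standing in one of the bays; origin at the centre of its underside
- stock_b: an identical bottle already standing in another bay; origin at the centre of its underside
- tape: roll of packing tape lying flat near the rack (behind the rail or past its far end), 100 mm across and 48 mm high; origin at the centre of its underside
- pot: steel pot 72 mm across and 95 mm high with brushes standing in it to 190 mm, near the rack (past its far end or behind the rail); origin at the centre of its underside

How it is judged (in metres and radians):
At the end, for the whole second after the job is handed in: The bottle stands upright and still on the bench in the empty bay, between its two dividers and within 8 mm of touching the back rail; the two stock bottles, the tape and the pot are within 15 mm of where they were (x of bottle in the frame of gap between -0.008 and 0.004 m and y of bottle in the frame of gap between -0.014 and 0.014 m and angle between bottle's own z axis and vertical below 0.05 rad and height (world z) of bottle below 0.004 m and linear speed of bottle below 0.01 m/s and distance of each of stock_a, stock_b, tape, pot from where it was at the start of the episode below 0.015 m).
It fails at once if the bottle is tipped: it leans more than about 14 degrees (angle between bottle's own z axis and vertical above 0.25 rad).
It fails at once if the bottle is lifted: its underside comes more than 10 mm off the bench (height (world z) of bottle above 0.01 m).
It fails at once if the bottle is gripped or shoved hard: the fingers press on it with more than 35 N in all (contact force between the fingers and bottle above 35 N).
It fails at once if another bottle, the tape or the pot is pushed more than 15 mm away or tipped (distance of any of stock_a, stock_b, tape, pot from where it was at the start of the episode above 0.015 m or angle between any of stock_a, stock_b, pot's own z axis and vertical above 0.25 rad).
It also fails if it takes over 58 s, if anything falls off the work surface, if the arm or the gripper's body presses on something with over 40 N, if the wrist force passes 120 N, or if a joint passes its speed limit or range.

### The arm

A 6-joint arm with a two-finger parallel gripper is mounted at the origin on the work surface. World frame = base frame: x ahead of the robot, y to its left, z up, the work surface at z = 0. Lengths are in m, angles in degrees, forces in N, time in s.
With the tool pointing down it reaches from about 0.4 to 0.825 m from the base axis. Payload 7 kg.
Tool frame: the origin (TCP) lies at the very end of the fingers, on their centre line; the grasp point (between the pads) lies 19 mm behind it (r.hold_point_z is the distance from the TCP to the grasp point, in m); z points along the fingers, y is the direction in which the jaws open and shut (so a half turn about z gives the same grasp; the last joint's range is limited). The gripper opens to 88 mm and grips with 3 to 60 N. Pads are 19 mm wide; open, the fingers measure 130 mm over their backs; the gripper's body (78 mm by 193 mm) begins 47 mm behind the grasp point.
Start: joints at [84.231, 20.546, 0.682, 0, -70.136, -16.507], TCP at [0.256, 0.625, 0.227] pointing down, gripper open.
Joint ranges: [-176.03, 176.03], [-82.01, 121.73], [-58.28, 71.71], [-173.87, 95.51], [-174.79, -0.11], [-173.66, 173.66]. Speed limits (degrees/s): [136.94, 136.94, 172.46, 180, 180, 180].

### API

Orientations are given as [roll, pitch, yaw] about the fixed x, y, z axes, in that order (R = Rz(yaw) Ry(pitch) Rx(roll)).
In Python, from plant import r gives the robot as it stands. The module is installed in compiled form; this text tells all that it offers.
- The arm moves only by the shell command python3 -m inch 'ROWS' [FORCE]. ROWS is text: rows parted by semicolons, each of 7 numbers parted by spaces: the shift along the tool's x, y, z in m, then the turn, a rotation vector about the tool's x, y, z in rad, then the opening, from 0 (shut) to 1 (fully open). In form: tx ty tz ax ay az jaw; .... A call has 1 to 20 rows; each row shifts and turns the commanded pose from where the row before left it, along the tool's axes as they then stand; what a row does not reach is not made up. A row lasts 1/12 s, in which the tool goes at most 41.7 mm and 7.16 degrees, less where a joint would pass 70% of its speed; a pose out of reach is approached as far as the arm can. A call with a gripper value outside its range is refused whole. The fingers move at their own pace and stop on an object; FORCE is the grip in N (left out, the last holds). Time passes only in rows, so rows that do not move let the fingers close. It gives the time, the measured TCP pose, the force and the opening at its end, in the units of the state.
- r.get_state(): the state, without advancing time (a new reading comes with each control period).
- r.capture(name): name is "scene" or "top" or "wrist"; returns the picture (420x560x3 uint8, red, green, blue); there is no depth.
- r.camera_params(name): a dict with "vfov" (degrees; the focal length in pixels is half the picture's height over the tangent of half this angle, whatever the lens; pixels are square), "cx", "cy" (the principal point, pixels), "distortion" ([k1, k2, p1, p2, k3] as OpenCV has them; the pictures are not rectified), "R" (3x3) and "t" (3): a world point X has camera coordinates R X + t. Camera axes: x right, y down, z forward; pixel columns grow to the right and rows downward; lengths in m; the calibration is good to about 2 mm. A picture is of the moment at which its call begins: read the wrist's pose just before it. camera_params takes no time and is no camera call; for the wrist camera it gives the pose at the moment of the call.
- r.close_job(): hands the job in, once; it reports no verdict.
Trained networks look in the newest picture that a camera, given by its name, has taken for a name from the list of things; names that differ only in an ending like _2 or _b are one class to them, and where a whole thing is asked for, a point or a joint stands for the part that bears it (a point fixed in the world has none). Each returns a list of dicts, best first, with "p" (0 to 1); they miss things now and then, are a little off and sometimes report something else, mostly with a low value. They report only what shows in the picture. A call takes as long as a camera call.
- r.recognise(target, camera): "xy" ([column, row] in pixels, amid what is visible of it).
The state is a dict: "time_s": time; "joints": joint angles; "qd": joint speeds; "joint_torque": joint torques, N m; "tcp_pos": TCP position; "eef_rot": TCP orientation; "contact_force": force on the tool from outside, world axes, zero at the start; "moment": the same for the moment, N m; "gripper_width": finger opening in m.
Only numpy, scipy, OpenCV 4.12 (cv2) and the standard library are available. Lean on these libraries where they do the work, as an engineer would, in place of code of your own. Each camera call takes 0.05 s, during which the arm holds its last target.

## Working session

There is one attempt and no reset: what is moved stays moved. The work goes in short steps, Python scripts to look and compute and a shell command to move; the robot and the scene stay as the last step left them, time stands still between calls to the robot, and variables do not carry over. Pictures are saved under pics/ and viewed, and the job is handed in when it is done.

```bash
mkdir -p pics; python3 - <<'E'
from plant import r
import cv2
for n in ("scene","top","wrist"):
    p=r.camera_params(n); im=r.capture(n); cv2.imwrite(f"pics/{n}0.png",im[:,:,::-1])
    print(n,p)
    for t in ("bottle","rack","gap","tape","pot"):
        print(t,[(d["xy"],d["p"]) for d in r.recognise(t,n)])
print(r.get_state())
E
```

```text
scene {'vfov': 42.03317393415202, 'cx': 283.13061842867427, 'cy': 199.82809732136803, 'distortion': array([-0.21669987,  0.        ,  0.        ,  0.        ,  0.        ]), 'R': array([[ 0.82203042,  0.56941453,  0.00575185],
       [ 0.41305403, -0.58928802, -0.69435293],
       [-0.39198516,  0.57315505, -0.71961165]]), 't': array([-0.57294775, -0.1313257 ,  0.93616093])}
bottle [([202.5, 221.9], 0.84)]
rack [([281.0, 172.3], 0.86)]
gap []
tape [([288.8, 120.0], 0.97)]
pot []
top {'vfov': 42.02299930035536, 'cx': 280.9371266748781, 'cy': 206.22418881942178, 'distortion': array([-0.07475042,  0.        ,  0.        ,  0.        ,  0.        ]), 'R': array([[-0.00585475, -0.99997385,  0.00424588],
       [-0.99238995,  0.005288  , -0.12302124],
       [ 0.12299557, -0.00493382, -0.99239496]]), 't': array([0.12802152, 0.58746212, 0.73193773])}
bottle [([366.7, 220.6], 0.78)]
rack [([213.4, 243.0], 0.85)]
gap []
tape [([125.7, 279.6], 0.91), ([239.6, 291.3], 0.21)]
pot [([259.2, 98.7], 0.6)]
wrist {'vfov': 65.3832475500692, 'cx': 279.61346617744016, 'cy': 204.91556113134592, 'distorti
[... 287 characters left out ...]
le []
rack []
gap []
tape []
pot []
{'time_s': 0.9, 'joints': array([ 8.42285711e+01,  2.05438346e+01,  6.80831379e-01,  3.50893282e-04,
       -7.01377107e+01, -1.65068489e+01]), 'qd': array([-0.01801717, -0.00619398, -0.03855539, -0.01485117, -0.00718156,
       -0.01046071]), 'joint_torque': array([-1.17736511e-05, -5.82361794e+01,  2.93296409e+01,  7.00240955e+00,
        1.23838620e-02, -1.04570739e-05]), 'tcp_pos': array([0.25590552, 0.6245629 , 0.2265823 ]), 'eef_rot': array([ 1.79999409e+02, -5.19270071e-04, -2.22781585e+01]), 'contact_force': array([-0.67872029, -0.76504336, -1.26522476]), 'moment': array([-0.01065969,  0.00524815, -0.00953942]), 'gripper_width': 0.0875746817155657}
```

View pics/scene0.png

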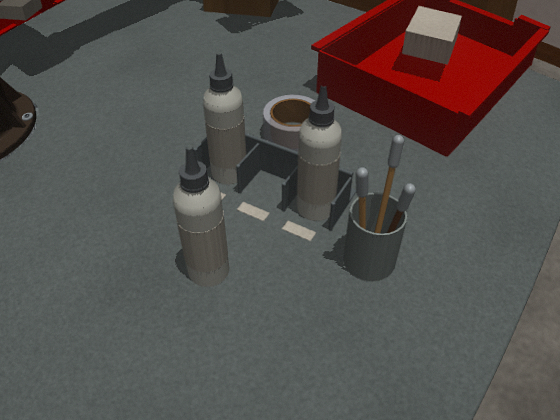

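View pics/top0.png

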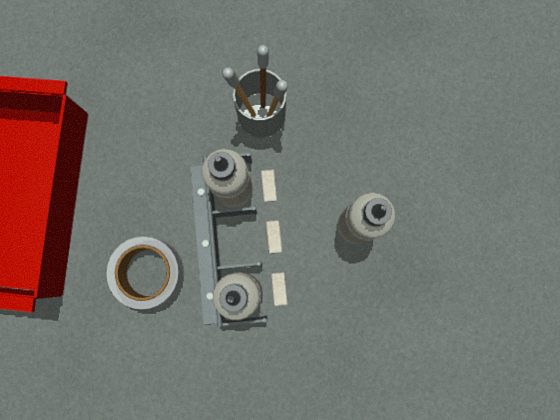

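View pics/wrist0.png

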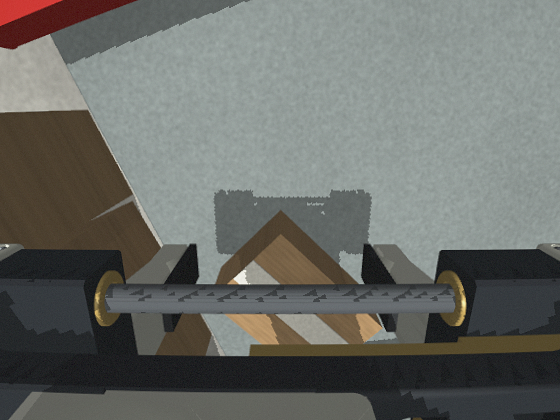

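The top view shows the middle bay empty (mouth at about (262,240), rail at about (205,243)). The loose bottle is near (370,215), the pot at (260,100) and the tape at (143,272). I'll enlarge this to measure.

```bash
python3 - <<'E'
import cv2
im=cv2.imread("pics/top0.png")
c=im[145:335,185:295]; c=cv2.convertScaleAbs(c,alpha=2,beta=10)
a=cv2.resize(c,None,fx=3.1,fy=3.1,interpolation=cv2.INTER_CUBIC)
c=cv2.convertScaleAbs(im[170:270,320:420],alpha=2,beta=10)
b=cv2.resize(c,(400,400),interpolation=cv2.INTER_CUBIC)
import numpy as np
o=np.zeros((590,760,3),np.uint8); o[:a.shape[0],:a.shape[1]]=a; o[:400,350:750]=b
cv2.imwrite("pics/crop.png",o)
E
```

```text
(no output)
```

View pics/crop.png

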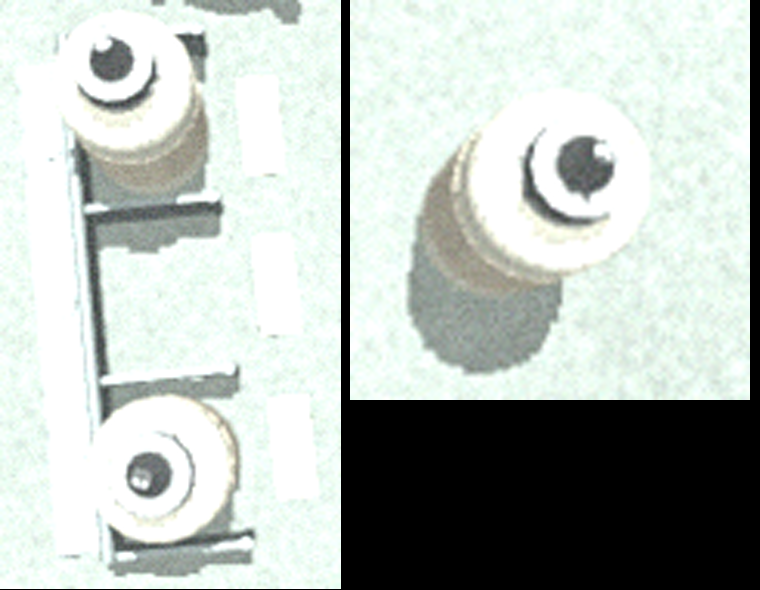

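```bash
cat > h.py <<'E'
from plant import r
import numpy as np, cv2
from scipy.optimize import least_squares
def cam(n):
    p=r.camera_params(n); f=210/np.tan(np.radians(p["vfov"]/2))
    return np.array([[f,0,p["cx"]],[0,f,p["cy"]],[0,0,1]]),p["distortion"],p["R"],p["t"]
def proj(n,X):
    K,d,R,t=cam(n) if isinstance(n,str) else n
    return cv2.projectPoints(np.asarray(X,float).reshape(-1,3),cv2.Rodrigues(R)[0],t,K,d)[0].reshape(-1,2)
def ray(n,uv,z):
    K,d,R,t=cam(n) if isinstance(n,str) else n
    u=cv2.undistortPoints(np.array([[uv]],float),K,d).reshape(2)
    D=R.T@np.array([*u,1]);C=-R.T@t
    return C+D*(z-C[2])/D[2]
def rackpts(q,P):
    P=np.asarray(P,float);c,s=np.cos(q[2]),np.sin(q[2])
    return np.c_[q[0]+c*P[:,0]-s*P[:,1],q[1]+s*P[:,0]+c*P[:,1],P[:,2]]
E
python3 - <<'E'
from h import *
T=cam("top");S=cam("scene")
tips=[[-.061,y,.055] for y in (114,38,-38,-114)]
tips=[[-.061,y/1000,.055] for y in (-114,-38,38,114)]
uv=np.array([[266.6,319.2],[261.5,264.4],[256,210.8],[250.8,158.5]])
for u in uv: print(ray(T,u,.055))
# rail direction: rack x -> world +y ; rack y -> world -x  or so (x right-handed up)
best=None
for o in (1,-1):
    s=least_squares(lambda q:(proj(T,rackpts(q,tips))-uv[::o]).ravel(),[.6,.1,1.57])
    print(o,s.x,np.degrees(s.x[2]),s.fun.round(1),s.cost)
    if best is None or s.cost<best.cost: best=s
q=best.x
np.save("q0.npy",q)
print("gap",rackpts(q,[[-.028,0,0]]))
print("nozzle top",ray(T,(382.5,207.5),.215),"scene",ray(S,(190,149),.215))
b=ray(T,(382.5,207.5),.215)[:2]
# overlay
for n,c in(("top",T),("scene",S)):
    im=cv2.imread(f"pics/{n}0.png");k=3
    x0,y0,w,h=(185,145,250,190) if n=="top" else (160,40,250,190+60)
    k=3 if n=="top" else 2.4
    o=cv2.resize(cv2.convertScaleAbs(im[y0:y0+h,x0:x0+w],alpha=1.6),None,fx=k,fy=k)
    def L(P,col):
        p=((proj(c,P)-[x0,y0]+.5)*k).astype(int)
        cv2.polylines(o,[p.reshape(-1,1,2)],False,col,1)
    L(rackpts(q,[[0,-.1155,.063],[0,.1155,.063]]),(0,0,255));L(rackpts(q,[[0,-.1155,0],[0,.1155,0]]),(255,0,255))
    for y in(-.114,-.038,.038,.114): L(rackpts(q,[[0,y,.055],[-.061,y,.055],[-.061,y,0],[0,y,0]]),(0,255,255))
    a=np.linspace(0,2*np.pi,60)
    for z,rr in((0,.028),(.14,.028),(.215,.003)): L(np.c_[b[0]+rr*np.cos(a),b[1]+rr*np.sin(a),a*0+z],(0,255,0))
    cv2.imwrite(f"pics/ov_{n}.png",o)
E
```

```text
[0.43343322 0.14492532 0.055     ]
[0.50665396 0.15158689 0.055     ]
[0.57968798 0.15898153 0.055     ]
[0.65265506 0.16618801 0.055     ]
1 [ 0.54917021  0.0947215  -1.47358929] -84.4304472155434 [ 0.4  2.8 -0.1  0.9 -0.1 -1.  -0.2 -2.9] 8.938695687220074
-1 [0.53732962 0.21614555 1.66800333] 95.56955077541524 [-0.2 -2.9 -0.1 -1.  -0.1  0.9  0.4  2.8] 8.938695687226327
gap [[0.54645269 0.12258931 0.        ]]
nozzle top [0.56401478 0.01614667 0.215     ] scene [0.56866074 0.01241622 0.215     ]
```

```bash
cat > ov.py <<'E'
from h import *
def ov(q,b,src="0",out="ov"):
  for n in("top","scene"):
    c=cam(n)
    im=cv2.imread(f"pics/{n}{src}.png")
    x0,y0,w,h=(185,145,250,190) if n=="top" else (160,40,250,250)
    k=3 if n=="top" else 2.4
    o=cv2.resize(cv2.convertScaleAbs(im[y0:y0+h,x0:x0+w],alpha=1.6),None,fx=k,fy=k)
    def L(P,col):
        p=((proj(c,P)-[x0,y0]+.5)*k).astype(int)
        cv2.polylines(o,[p.reshape(-1,1,2)],False,col,1)
    L(rackpts(q,[[0,-.1155,.063],[0,.1155,.063]]),(0,0,255));L(rackpts(q,[[0,-.1155,0],[0,.1155,0]]),(255,0,255))
    for y in(-.114,-.038,.038,.114): L(rackpts(q,[[0,y,.055],[-.061,y,.055],[-.061,y,0],[0,y,0]]),(0,255,255))
    a=np.linspace(0,2*np.pi,60)
    for z,rr in((0,.028),(.14,.028),(.215,.003)): L(np.c_[b[0]+rr*np.cos(a),b[1]+rr*np.sin(a),a*0+z],(0,255,0))
    cv2.imwrite(f"pics/{out}_{n}.png",o)
E
python3 -c "
from ov import *
ov([0.53732962,0.21614555,1.66800333],[.566,.0145])"
```

```text
(no output)
```

View pics/ov_top.png

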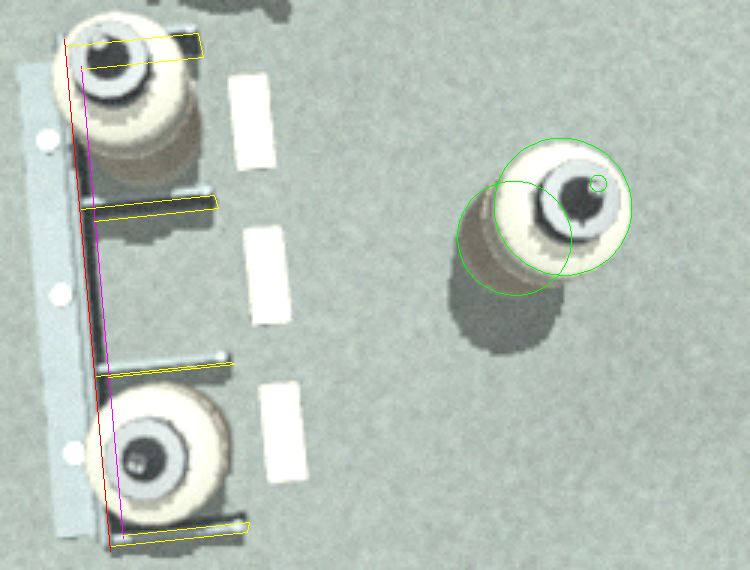

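View pics/ov_scene.png

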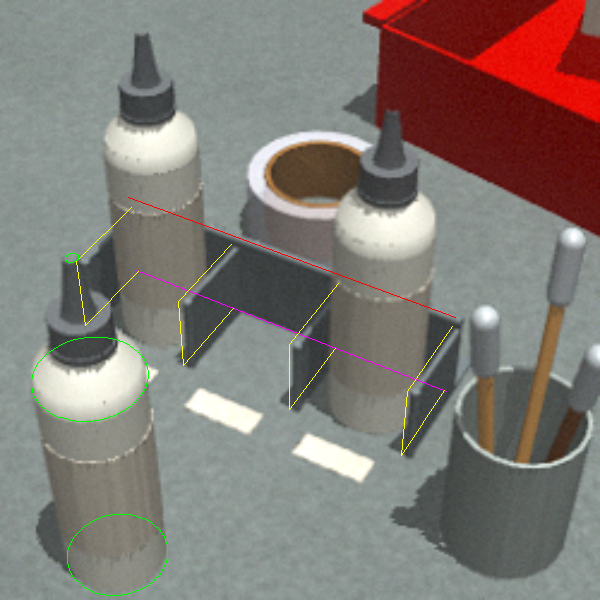

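```bash
python3 - <<'E'
from ov import *
T=cam("top");S=cam("scene")
tips=np.array([[-.061,y/1000,.055] for y in (-114,-38,38,114)])[::-1]
ys=tips[:,1]
uv=np.array([[243,523],[222,356],[208,190],[194,30]])/3+[184.7,144.7]
# world: small x = bottom in the image = +rack y?  (rack x -> +y, rack y -> -x)
us=np.array([[187,300],[297,346]])/2.4+[159.6,39.6]
def f(q,w):
    a=(proj(T,rackpts(q,tips))-uv).ravel(); b=(proj(S,rackpts(q,tips[[1,2]]))-us).ravel()
    return np.r_[a,w*b]
for w in(0,1):
    s=least_squares(f,[.54,.21,1.66],args=(w,)); print(w,s.x,np.degrees(s.x[2]),f(s.x,1).round(1),rackpts(s.x,[[-.028,0,0]]))
np.save("q0.npy",s.x); ov(s.x,[.566,.0145],out="ov2")
E
```

```text
0 [0.53997462 0.2185606  1.66750519] 95.54100961976367 [-0.5  1.   0.9  0.   0.1 -0.1 -0.5 -0.9 -1.   0.2 -0.8 -0.9] [[0.54267824 0.19069143 0.        ]]
1 [0.54046893 0.2186987  1.66624918] 95.46904548993415 [-0.7  0.7  0.8 -0.3  0.1 -0.4 -0.5 -1.2 -0.7  0.2 -0.5 -0.8] [[0.54313755 0.19082616 0.        ]]
```

View pics/ov2_top.png

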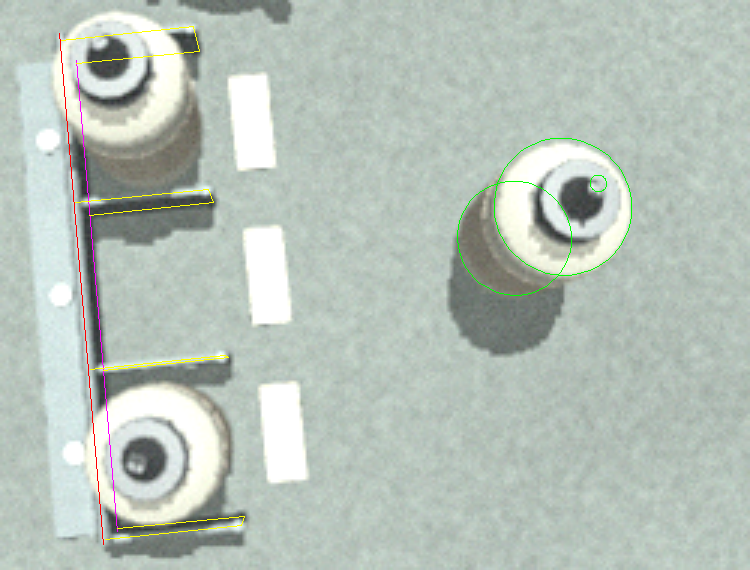

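View pics/ov2_scene.png

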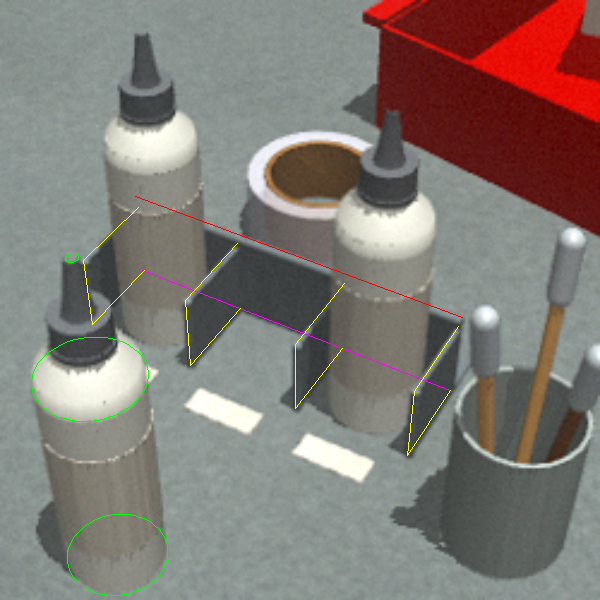

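```bash
python3 -m inch '0 0 -0.035 0 0 0 0.5; 0 0 -0.035 0 0 0 0.15; 0 0 -0.035 0 0 0 0.15; 0.027 0.0255 0 0 0 0 0.15; 0.027 0.0255 0 0 0 0 0.15; 0.027 0.0255 0 0 0 0 0.15; 0.027 0.0255 0 0 0 0 0.15; 0.027 0.0255 0 0 0 0 0.15; 0.027 0.0255 0 0 0 0 0.15; 0.027 0.0255 0 0 0 0 0.15; 0.027 0.0255 0 0 0 0 0.15; 0.027 0.0255 0 0 0 0 0.15; 0.027 0.0255 0 0 0 0 0.15; 0.027 0.0255 0 0 0 0 0.15; 0.027 0.0255 0 0 0 0 0.15; 0.027 0.0255 0 0 0 0 0.15; 0.027 0.0255 0 0 0 0 0.15; 0.027 0.0255 0 0 0 0 0.15' 10; python3 -c "
from plant import r; s=r.get_state(); print(s['joints'])"
```

```text
time_s: 2.4
tcp_pos: [0.4859, 0.1153, 0.332]
eef_rot: [-179.9, -0.0, -22.3]
contact_force: [0.2, 0.6, -0.1]
gripper_width: 0.0127
[ 3.59330435e+01  5.72881572e-01 -1.06570532e+01 -6.77113249e-05
 -7.87092127e+01  3.18076414e+01]
```

```bash
python3 -m inch '0.027 0.0254 0 0 0 0 0.15; 0.027 0.0254 0 0 0 0 0.15; 0.027 0.0254 0 0 0 0 0.15; 0.027 0.0254 0 0 0 0 0.15; 0.027 0.0254 0 0 0 0 0.15; 0.027 0.0254 0 0 0 0 0.15; 0 0 0 0 0 0.105 0.15; 0 0 0 0 0 0.105 0.15; 0 0 0 0 0 0.105 0.15; 0 0 0 0 0 0.105 0.15; 0 0 0 0 0 0.105 0.15; 0 0 0 0 0 0.105 0.15; 0 0 0 0 0 0.105 0.15; 0 0 0 0 0 0.105 0.15; 0 0 0 0 0 0.105 0.15; 0 0 0 0 0 0.105 0.15;0 0 0 0 0 0 0.15'; python3 -m inch '0 0 0 0 -0.08 0 0.15; 0 0 0 0 -0.08 0 0.15; 0 0 0 0 -0.08 0 0.15; 0 0 0 0 -0.08 0 0.15; 0 0 0 0 -0.08 0 0.15; 0 0 0 0 -0.08 0 0.15; 0 0 0 0 -0.08 0 0.15; 0 0 0 0 -0.08 0 0.15; 0 0 0 0 -0.08 0 0.15; 0 0 0 0 -0.065 0 0.15; 0 0 0 0 0 0 0.15; 0 0 0 0 0 0 0.15';  python3 - <<'E'
from plant import r; import cv2
s=r.get_state(); print(s['joints'],s['tcp_pos'],s['eef_rot'])
cv2.imwrite("pics/scene1.png",r.capture("scene")[:,:,::-1])
E
```

```text
time_s: 3.82
tcp_pos: [0.5777, -0.0853, 0.3317]
eef_rot: [-180.0, 0.0, -82.7]
contact_force: [0.3, 0.5, 0.1]
gripper_width: 0.0132
time_s: 4.82
tcp_pos: [0.5779, -0.0865, 0.3302]
eef_rot: [180.0, 45.0, -82.5]
contact_force: [-0.3, 0.6, 0.9]
gripper_width: 0.0128
[ -18.06167846   23.16612817   19.7295473   -41.33728133 -105.23345415
   21.10932645] [ 0.57792046 -0.08653393  0.33022166] [179.98191113  44.97627114 -82.46009948]
```

View pics/scene1.png

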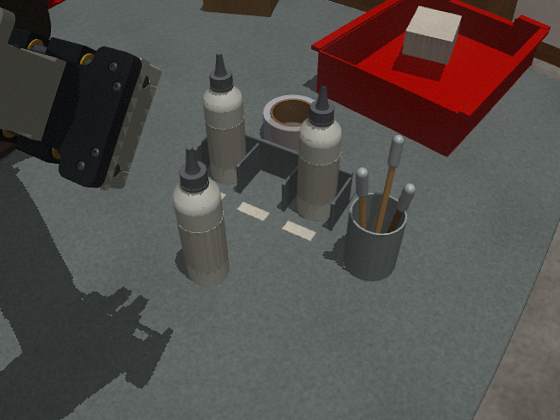

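```bash
python3 -m inch '0.0248 0 0.0248 0 0 0 0.15; 0.0248 0 0.0248 0 0 0 0.15; 0.0248 0 0.0248 0 0 0 0.15; 0.0248 0 0.0248 0 0 0 0.15; 0.0248 0 0.0248 0 0 0 0.15; 0.0248 0 0.0248 0 0 0 0.15; 0.0248 0 0.0248 0 0 0 0.15; 0.0248 0 0.0248 0 0 0 0.15; 0.008 0 0.008 0 0 0 0.15; 0.008 0 0.008 0 0 0 0.15; 0.006 0 0.006 0 0 0 0.15; 0 0 0 0 0 0 0.15;0 0 0 0 0 0 0.15';  python3 - <<'E'
from plant import r; import cv2
s=r.get_state(); print(s['joints'],s['tcp_pos'],s['eef_rot'],s['contact_force'])
cv2.imwrite("pics/scene2.png",r.capture("scene")[:,:,::-1])
cv2.imwrite("pics/top2.png",r.capture("top")[:,:,::-1])
E
```

```text
time_s: 5.95
tcp_pos: [0.5786, -0.0857, 0.0212]
eef_rot: [-179.8, 44.9, -82.3]
contact_force: [0.6, -0.9, 1.3]
gripper_width: 0.0132
[-17.78253127  39.96994922   4.36552229 -40.35232121 -80.36921555
  41.93995411] [ 0.5786395  -0.08565162  0.02122417] [-179.83801151   44.90482202  -82.27925736] [ 0.61559041 -0.900129    1.34152876]
```

View pics/scene2.png

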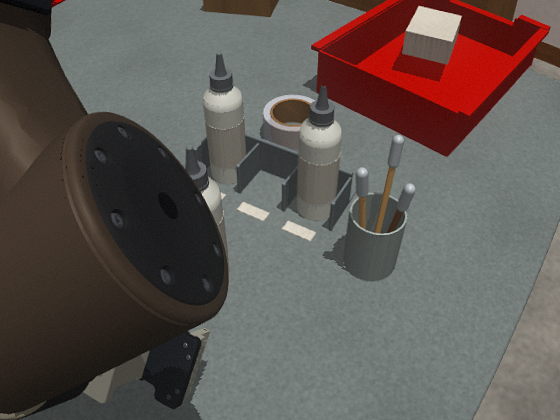

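View pics/top2.png

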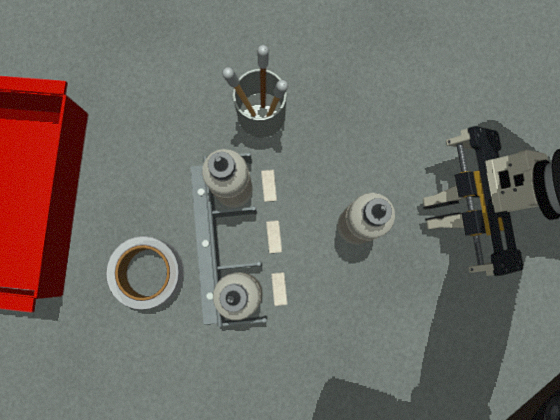

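```bash
python3 -m inch '0.0021 0 0.0021 0 0 0 0.15; 0.0021 0 0.0021 0 0 0 0.15; -0.0035 0 0.0035 0 0 0 0.15; -0.0035 0 0.0035 0 0 0 0.15; -0.0035 0 0.0035 0 0 0 0.15; -0.0035 0 0.0035 0 0 0 0.15; -0.0035 0 0.0035 0 0 0 0.15; -0.0035 0 0.0035 0 0 0 0.15; -0.0035 0 0.0035 0 0 0 0.15; -0.0035 0 0.0035 0 0 0 0.15; -0.0035 0 0.0035 0 0 0 0.15; -0.0035 0 0.0035 0 0 0 0.15; -0.0014 0 0.0014 0 0 0 0.15; -0.0014 0 0.0014 0 0 0 0.15; -0.0014 0 0.0014 0 0 0 0.15; -0.0014 0 0.0014 0 0 0 0.15; 0 0 0 0 0 0 0.15';  python3 - <<'E'
from plant import r; import cv2
s=r.get_state(); print(s['tcp_pos'],s['eef_rot'],s['contact_force'])
im=r.capture("top")[:,:,::-1]
cv2.imwrite("pics/top3.png",cv2.resize(im[130:330,180:480],None,fx=2.6,fy=2.6))
cv2.imwrite("pics/w3.png",r.capture("wrist")[:,:,::-1])
E
```

```text
time_s: 7.47
tcp_pos: [0.5702, -0.0283, 0.0139]
eef_rot: [180.0, 45.0, -82.4]
contact_force: [-0.7, 0.7, 0.5]
gripper_width: 0.0133
[ 0.57023822 -0.02827918  0.0139162 ] [179.99926286  44.98337789 -82.43465301] [-0.67954543  0.65594619  0.51310446]
```

View pics/top3.png

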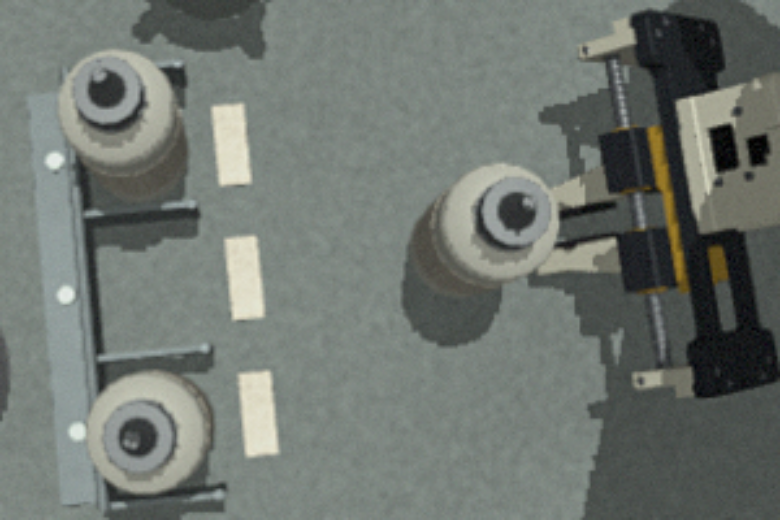

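View pics/w3.png

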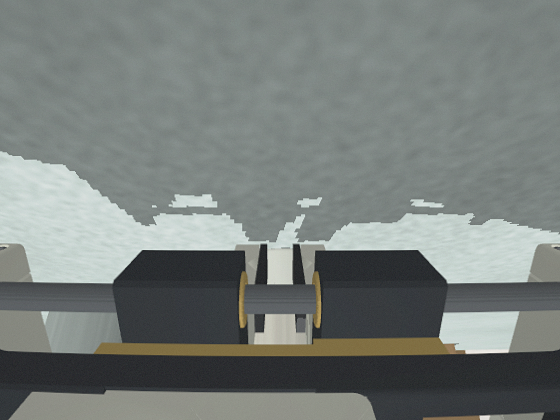

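```bash
python3 -m inch '-0.0014 0 0.0014 0 0 0 0.15; -0.0014 0 0.0014 0 0 0 0.15; -0.0014 0 0.0014 0 0 0 0.15; -0.0014 0 0.0014 0 0 0 0.15; -0.0018 0 0.0018 0 0 0 0.15; -0.0018 0 0.0018 0 0 0 0.15; -0.0021 0 0.0021 0 0 0 0.15; -0.0021 0 0.0021 0 0 0 0.15; -0.0021 0 0.0021 0 0 0 0.15; -0.0021 0 0.0021 0 0 0 0.15; -0.0021 0 0.0021 0 0 0 0.15; -0.0021 0 0.0021 0 0 0 0.15; -0.0021 0 0.0021 0 0 0 0.15; -0.0021 0 0.0021 0 0 0 0.15; -0.0021 0 0.0021 0 0 0 0.15; -0.0021 0 0.0021 0 0 0 0.15; -0.0021 0 0.0021 0 0 0 0.15; -0.0021 0 0.0021 0 0 0 0.15; -0.0014 0 0.0014 0 0 0 0.15; 0 0 0 0 0 0 0.15';  python3 - <<'E'
from plant import r; import cv2
s=r.get_state(); print(s['tcp_pos'],s['eef_rot'],s['contact_force'])
im=r.capture("top")[:,:,::-1]
cv2.imwrite("pics/top4.png",im)
cv2.imwrite("pics/top4c.png",cv2.resize(im[130:330,180:480],None,fx=2.6,fy=2.6))
cv2.imwrite("pics/scene4.png",r.capture("scene")[:,:,::-1])
E
```

```text
time_s: 9.23
tcp_pos: [0.5635, 0.0222, 0.014]
eef_rot: [180.0, 45.0, -82.4]
contact_force: [-0.4, -2.4, -1.0]
gripper_width: 0.0132
[0.56347023 0.02221769 0.01396144] [179.99545457  44.99370892 -82.42134791] [-0.40771823 -2.42940935 -1.01111636]
```

View pics/top4c.png

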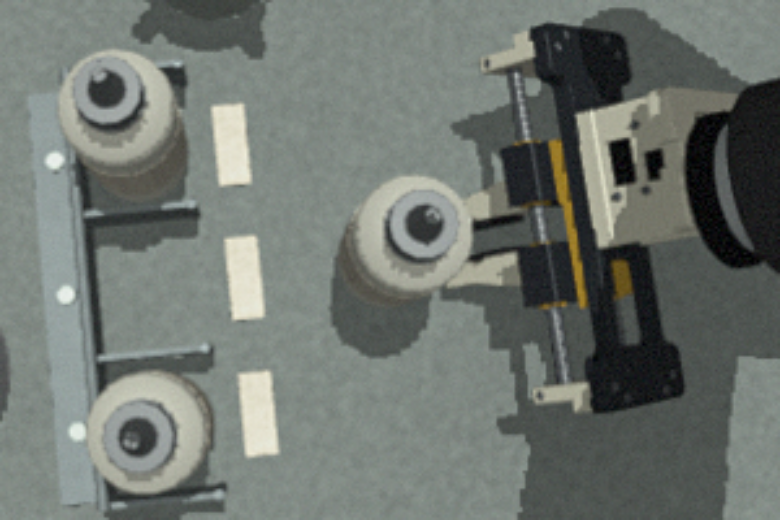

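View pics/scene4.png

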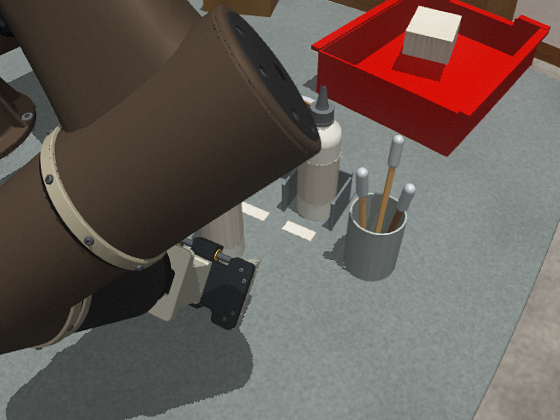

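```bash
python3 - <<'E'
from h import *
q=np.load("q0.npy"); 
def toR(p):
    c,s=np.cos(q[2]),np.sin(q[2]); d=np.array(p[:2])-q[:2]; return (c*d[0]+s*d[1]+.028,-s*d[0]+c*d[1])
b=ray("top",(412/2.6+179.7,238/2.6+129.7),.14); print(b,toR(b))
for t in([.56347,.02222],): print("tcp",toR(t), "dist to bottle",np.hypot(*(b[:2]-t)))
for nm,uv in(("sA",(118,110)),("sB",(150,432))):
    p=ray("top",(uv[0]/2.6+179.7,uv[1]/2.6+129.7),.14);print(nm,p,toR(p))
E
```

```text
[0.55659852 0.05609527 0.14      ] (np.float64(-0.13540051107560974), np.float64(-0.0005587600157204806))
tcp (np.float64(-0.16977648461072337), np.float64(-0.004170378511143581)) dist to bottle 0.03456517531625314
sA [0.61781559 0.1933209  0.14      ] (np.float64(-0.0046340302924321695), np.float64(-0.07457585939348757))
sB [0.46796839 0.17775384 0.14      ] (np.float64(-0.005848600475413756), np.float64(0.07607287415093468))
```

```bash
python3 -m inch '-0.0014 0 0.0014 0 0 0 0.15; -0.0018 0.0001 0.0018 0.0026 0 0.0026 0.15; -0.0023 0.0001 0.0023 0.0026 0 0.0026 0.15; -0.0023 0.0001 0.0023 0.0026 0 0.0026 0.15; -0.0023 0.0001 0.0023 0.0026 0 0.0026 0.15; -0.0023 0.0001 0.0023 0.0026 0 0.0026 0.15; -0.0023 0.0001 0.0023 0.0026 0 0.0026 0.15; -0.0023 0.0001 0.0023 0.0026 0 0.0026 0.15; -0.0023 0.0001 0.0023 0.0026 0 0.0026 0.15; -0.0023 0.0001 0.0023 0.0026 0 0.0026 0.15; -0.0023 0.0001 0.0023 0.0026 0 0.0026 0.15; -0.0023 0.0001 0.0023 0 0 0 0.15; -0.0023 0.0001 0.0023 0 0 0 0.15; -0.0023 0.0001 0.0023 0 0 0 0.15; -0.0023 0.0001 0.0023 0 0 0 0.15; -0.0023 0.0001 0.0023 0 0 0 0.15; -0.0023 0.0001 0.0023 0 0 0 0.15; -0.0023 0.0001 0.0023 0 0 0 0.15; -0.0014 0 0.0014 0 0 0 0.15; 0 0 0 0 0 0 0.15';  python3 - <<'E'
from plant import r; import cv2
s=r.get_state(); print(s['tcp_pos'],s['eef_rot'],s['contact_force'])
im=r.capture("top")[:,:,::-1]
cv2.imwrite("pics/top5c.png",cv2.resize(im[130:330,180:480],None,fx=2.6,fy=2.6))
cv2.imwrite("pics/scene5.png",r.capture("scene")[:,:,::-1])
E
```

```text
time_s: 11.0
tcp_pos: [0.5555, 0.0803, 0.0139]
eef_rot: [180.0, 45.0, -84.5]
contact_force: [0.0, -1.8, 0.7]
gripper_width: 0.0132
[0.55551418 0.08030609 0.01390851] [179.99391934  44.99626099 -84.52869759] [ 0.03172721 -1.762929    0.71077024]
```

View pics/top5c.png

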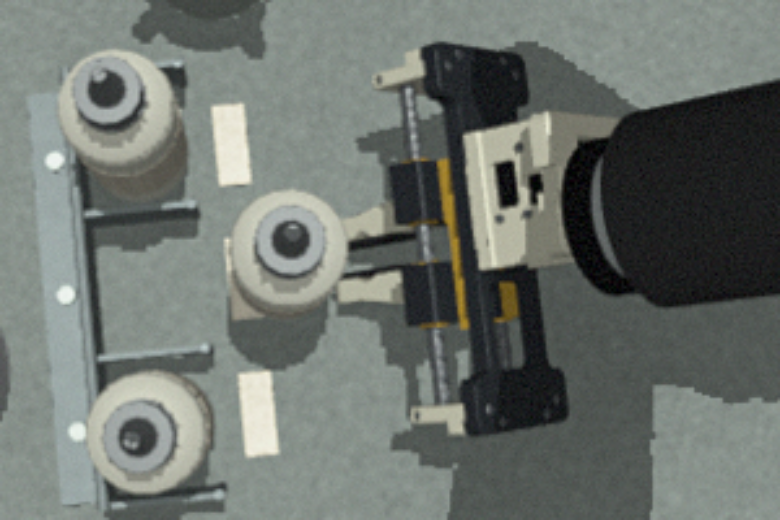

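View pics/scene5.png

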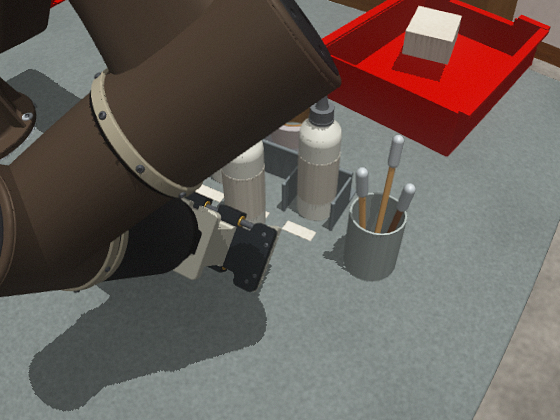

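```bash
cat >> h.py <<'E'
def toR(p):
    q=np.load("q0.npy"); c,s=np.cos(q[2]),np.sin(q[2]); d=np.array(p[:2])-q[:2]; return np.round([c*d[0]+s*d[1]+.028,-s*d[0]+c*d[1]],4)
def crop(uv,z): return toR(ray("top",(uv[0]/2.6+179.7,uv[1]/2.6+129.7),z))
E
python3 - <<'E'
from h import *
print("b",crop((290,252),.14),"tcp",toR(r.get_state()["tcp_pos"]))
for uv in((118,112),(150,432)): print(crop(uv,.14))
for uv in((196,208),(209,349)): print("tip",crop(uv,.055))
E
```

```text
b [-0.0782  0.0002] tcp [-0.1114 -0.0018]
[-0.0046 -0.0736]
[-0.0058  0.0761]
tip [-0.0341 -0.035 ]
tip [-0.0337  0.0392]
```

```bash
python3 -m inch '-0.0014 0 0.0014 0 0 0 0.15; -0.0018 0.0001 0.0018 0 0 0 0.15; -0.0021 0.0002 0.0021 0 0 0 0.15; -0.0021 0.0002 0.0021 0 0 0 0.15; -0.0021 0.0002 0.0021 0 0 0 0.15; -0.0021 0.0002 0.0021 0 0 0 0.15; -0.0021 0.0002 0.0021 0 0 0 0.15; -0.0021 0.0002 0.0021 0 0 0 0.15; -0.0021 0.0002 0.0021 0 0 0 0.15; -0.0021 0.0001 0.0021 0 0 0 0.15; -0.0021 0.0001 0.0021 0 0 0 0.15; -0.0021 0.0001 0.0021 0 0 0 0.15; -0.0021 0.0001 0.0021 0 0 0 0.15; -0.0021 0 0.0021 0 0 0 0.15; -0.0021 0 0.0021 0 0 0 0.15; -0.0021 0 0.0021 0 0 0 0.15; -0.0021 0 0.0021 0 0 0 0.15; -0.0021 0 0.0021 0 0 0 0.15; -0.0014 0 0.0014 0 0 0 0.15; 0 0 0 0 0 0 0.15';  python3 - <<'E'
from h import *
s=r.get_state(); print(s['tcp_pos'],s['eef_rot'],s['contact_force'],toR(s['tcp_pos']))
im=r.capture("top")[:,:,::-1]
cv2.imwrite("pics/top6c.png",cv2.resize(im[130:330,180:480],None,fx=2.6,fy=2.6))
E
```

```text
time_s: 12.77
tcp_pos: [0.5485, 0.1339, 0.0139]
eef_rot: [180.0, 45.0, -84.5]
contact_force: [0.3, -1.3, -0.1]
gripper_width: 0.0133
[0.54845135 0.13387221 0.01391434] [179.99495286  44.99459836 -84.52794436] [ 0.26107485 -1.28926844 -0.09289853] [-0.0572  0.0001]
```

View pics/top6c.png

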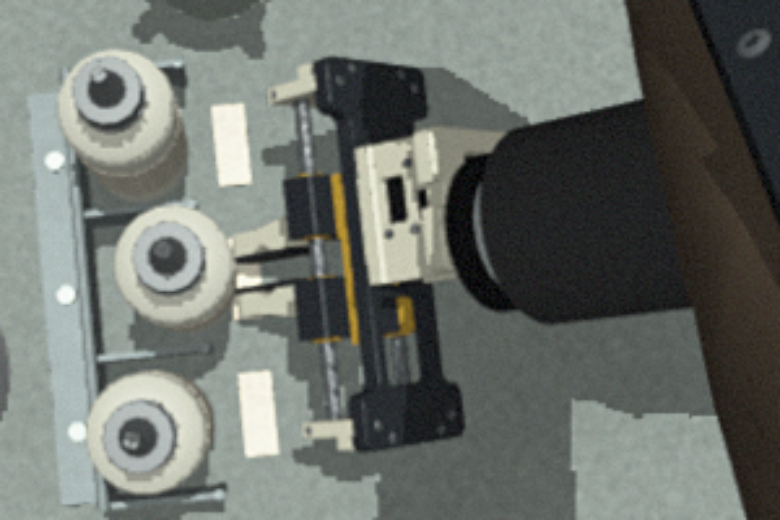

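```bash
python3 -m inch '-0.0007 0 0.0007 0 0 0 0.15; -0.0014 0 0.0014 0 0 0 0.15; -0.0014 0 0.0014 0 0 0 0.15; -0.0014 0 0.0014 0 0 0 0.15; -0.0014 0 0.0014 0 0 0 0.15; -0.0014 0 0.0014 0 0 0 0.15; -0.0007 0 0.0007 0 0 0 0.15; -0.0004 0 0.0004 0 0 0 0.15; 0 0 0 0 0 0 0.15; 0 0 0 0 0 0 0.15';  python3 - <<'E'
from h import *
s=r.get_state(); print(s['tcp_pos'],s['contact_force'],toR(s['tcp_pos']))
im=r.capture("top")[:,:,::-1]
cv2.imwrite("pics/top7c.png",cv2.resize(im[150:300,190:310],None,fx=4,fy=4,interpolation=cv2.INTER_CUBIC))
E
```

```text
time_s: 13.65
tcp_pos: [0.5474, 0.1458, 0.0139]
eef_rot: [-180.0, 45.0, -84.5]
contact_force: [0.2, -1.7, 0.5]
gripper_width: 0.0132
[0.54740033 0.1458037  0.01388838] [ 0.2122056  -1.68544533  0.47020384] [-0.0452  0.    ]
```

View pics/top7c.png

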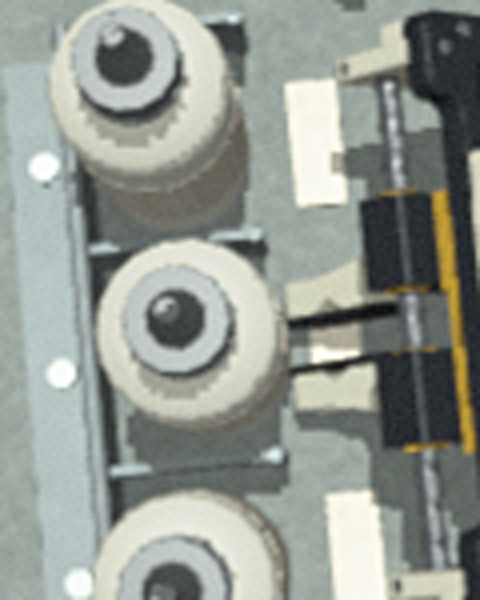

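```bash
python3 -m inch '-0.0007 0 0.0007 0 0 0 0.15; -0.0007 0 0.0007 0 0 0 0.15; -0.0007 0 0.0007 0 0 0 0.15; -0.0007 0 0.0007 0 0 0 0.15; -0.0007 0 0.0007 0 0 0 0.15; -0.0007 0 0.0007 0 0 0 0.15;0 0 0 0 0 0 0.15; 0 0 0 0 0 0 0.15'; python3 -m inch '-0.0004 0 0.0004 0 0 0 0.15; -0.0004 0 0.0004 0 0 0 0.15;0 0 0 0 0 0 0.15'
```

```text
time_s: 14.37
tcp_pos: [0.5468, 0.1518, 0.0138]
eef_rot: [180.0, 45.0, -84.5]
contact_force: [1.2, -2.0, -0.1]
gripper_width: 0.0135
time_s: 14.62
tcp_pos: [0.5468, 0.1527, 0.0138]
eef_rot: [-180.0, 45.0, -84.5]
contact_force: [0.9, -3.1, 0.8]
gripper_width: 0.0128
```

```bash
python3 - <<'E'
from h import *
s=r.get_state(); print(s['tcp_pos'],s['contact_force'],toR(s['tcp_pos']))
im=r.capture("top")[:,:,::-1]
cv2.imwrite("pics/top8c.png",cv2.resize(im[150:300,190:310],None,fx=4,fy=4,interpolation=cv2.INTER_CUBIC))
E
```

```text
[0.54676661 0.15273309 0.0138415 ] [ 0.8896589  -3.07682871  0.79701864] [-0.0383  0.    ]
```

View pics/top8c.png

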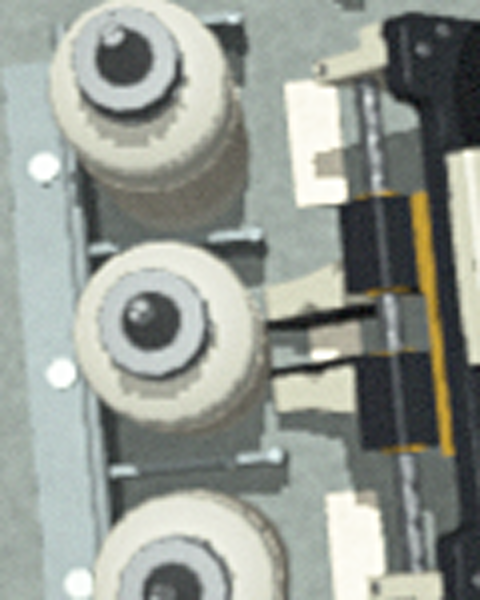

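```bash
python3 -m inch '-0.0004 0 0.0004 0 0 0 0.15; 0 0 0 0 0 0 0.15'; python3 -m inch '-0.0004 0 0.0004 0 0 0 0.15; 0 0 0 0 0 0 0.15'
```

```text
time_s: 14.83
tcp_pos: [0.5467, 0.1533, 0.0138]
eef_rot: [-180.0, 45.0, -84.5]
contact_force: [-0.4, -3.0, -0.1]
gripper_width: 0.0132
time_s: 15.0
tcp_pos: [0.5466, 0.1539, 0.0138]
eef_rot: [-180.0, 45.0, -84.5]
contact_force: [1.6, -3.8, 0.0]
gripper_width: 0.0131
```

```bash
python3 -m inch '-0.0003 0 0.0003 0 0 0 0.15; 0 0 0 0 0 0 0.15'; python3 -m inch '-0.0003 0 0.0003 0 0 0 0.15; 0 0 0 0 0 0 0.15'
```

```text
time_s: 15.17
tcp_pos: [0.5466, 0.1543, 0.0138]
eef_rot: [180.0, 45.0, -84.5]
contact_force: [0.8, -3.3, 0.2]
gripper_width: 0.0129
time_s: 15.33
tcp_pos: [0.5466, 0.1546, 0.0138]
eef_rot: [-180.0, 45.0, -84.5]
contact_force: [0.8, -3.9, 1.0]
gripper_width: 0.0132
```

```bash
python3 - <<'E'
from h import *
im=r.capture("top")[:,:,::-1]
cv2.imwrite("pics/top9c.png",cv2.resize(im[150:300,190:310],None,fx=4,fy=4,interpolation=cv2.INTER_CUBIC))
E
```

```text
(no output)
```

View pics/top9c.png

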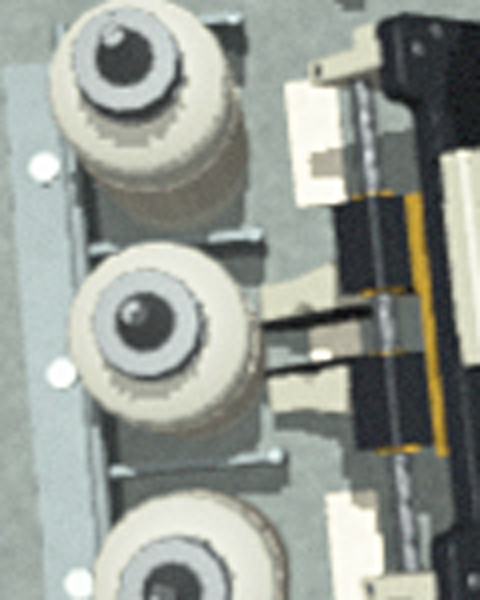

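```bash
for i in 1; do python3 -m inch '-0.0003 0 0.0003 0 0 0 0.15; 0 0 0 0 0 0 0.15'; done; python3 -m inch '-0.0003 0 0.0003 0 0 0 0.15; 0 0 0 0 0 0 0.15'; python3 -m inch '-0.0003 0 0.0003 0 0 0 0.15; 0 0 0 0 0 0 0.15'
```

```text
time_s: 15.55
tcp_pos: [0.5466, 0.1549, 0.0138]
eef_rot: [-180.0, 45.0, -84.5]
contact_force: [1.1, -5.0, 0.7]
gripper_width: 0.0131
time_s: 15.72
tcp_pos: [0.5466, 0.155, 0.0138]
eef_rot: [-180.0, 44.9, -84.5]
contact_force: [1.1, -6.3, 1.2]
gripper_width: 0.0131
time_s: 15.88
tcp_pos: [0.5466, 0.1552, 0.0137]
eef_rot: [-180.0, 44.9, -84.5]
contact_force: [0.2, -7.8, 1.4]
gripper_width: 0.0131
```

The force now climbs steadily while the motion has stopped, so the bottle is against the rail. I'll back off slowly.

```bash
python3 -m inch '0.0004 0 -0.0004 0 0 0 0.15; 0.0007 0 -0.0007 0 0 0 0.15; 0.0014 0 -0.0014 0 0 0 0.15; 0.0021 0 -0.0021 0 0 0 0.15; 0.0028 0 -0.0028 0 0 0 0.15; 0.005 0 -0.005 0 0 0 0.15; 0.007 0 -0.007 0 0 0 0.15; 0.01 0 -0.01 0 0 0 0.15; 0.01 0 -0.01 0 0 0 0.15; 0.01 0 -0.01 0 0 0 0.15; 0.01 0 -0.01 0 0 0 0.15; 0.01 0 -0.01 0 0 0 0.15; 0.01 0 -0.01 0 0 0 0.15; 0.01 0 -0.01 0 0 0 0.15; 0.01 0 -0.01 0 0 0 0.15; 0.01 0 -0.01 0 0 0 0.15; 0.01 0 -0.01 0 0 0 0.15; 0.01 0 -0.01 0 0 0 0.15; 0.005 0 -0.005 0 0 0 0.15; 0 0 0 0 0 0 0.15'; python3 - <<'E'
from h import *
s=r.get_state(); print(s['tcp_pos'],s['contact_force'])
im=r.capture("top")[:,:,::-1];cv2.imwrite("pics/topE.png",im)
cv2.imwrite("pics/topEc.png",cv2.resize(im[130:330,90:310],None,fx=2.9,fy=2.9,interpolation=cv2.INTER_CUBIC))
im=r.capture("scene")[:,:,::-1]
cv2.imwrite("pics/sceneE.png",im)
a=cv2.imread("pics/top0.png");d=cv2.absdiff(a,cv2.imread("pics/topE.png")).max(2)
print("diff pot",(d[40:135,225:295]>40).sum(),"tape",(d[230:320,100:185]>40).sum(),"sA",(d[148:200,195:232]>40).sum(),"sB",(d[275:325,212:270]>40).sum())
E
```

```text
time_s: 17.55
tcp_pos: [0.5648, -0.0351, 0.0136]
eef_rot: [180.0, 45.0, -84.6]
contact_force: [0.0, 0.1, -0.2]
gripper_width: 0.0129
[ 0.56477539 -0.03510403  0.01361314] [ 0.02212519  0.10876877 -0.15601426]
diff pot 0 tape 0 sA 0 sB 0
```

View pics/topEc.png

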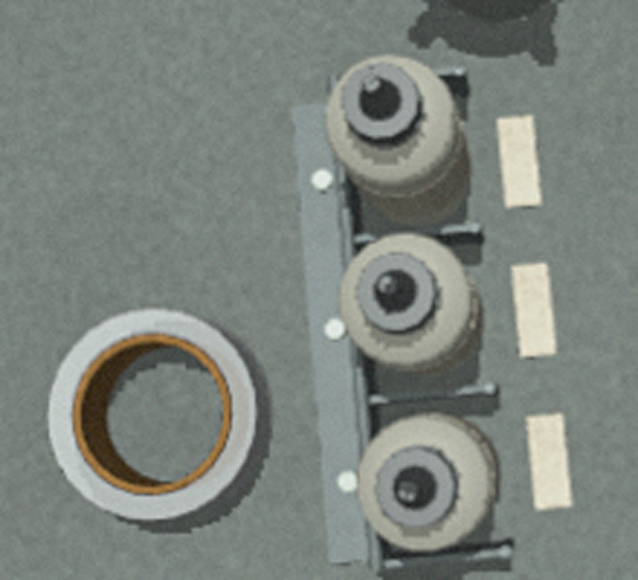

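View pics/sceneE.png

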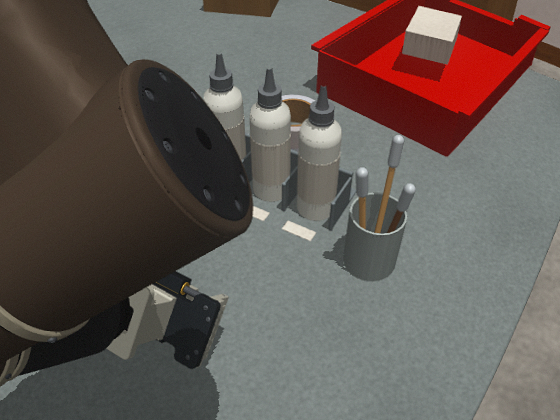

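The bottle stands upright, in line with both stock bottles and about mid-bay. The picture differences for the tape, the pot and the stock bottles are zero.

```bash
python3 -c "
from plant import r; print(r.close_job())"
```

```text
the job is handed in; nothing more can be done
None
```

I pushed the glue bottle upright along the bench into the empty middle bay until it stood against the back rail, then backed the gripper away and handed the job in. I used the nearly closed fingers, tilted 45°, pushing about 2 cm above the bench. The robot's clock read 17.6 s just before hand-in.

**Force:** Sliding took about 1.5–4 N. At the rail it climbed to about 8 N while the bottle stopped moving; the limit is 35 N.

**Position:** After I backed off, the top view shows the bottle in line with the two stock bottles to about 1 mm. It is centred sideways to within about 2 mm, and the scene view shows it upright.

**Other objects:** Comparing the top view before and after, I found no changed pixels around the stock bottles, tape or pot.

**One disagreement:** My rack measurement put the stock bottles about 5 mm short of touching the rail. I think the rack measurement was off by a few millimetres. I relied on the force rise and the line-up with the stock bottles to judge that the bottle was home. I had no direct view of the bottle touching the rail.

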